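# Fetch the milk jug from behind the containers

## Robot

A 6-joint arm with a two-finger parallel gripper is mounted at the origin on the work surface. World frame = base frame: x ahead of the robot, y to its left, z up, the work surface at z = 0. Lengths are in m, angles in rad, forces in N, time in s.
With the tool pointing down it reaches from about 0.325 to 0.775 m from the base axis. Payload 5.5 kg.
Tool frame: the origin (TCP) lies between the finger pads; the fingertips stand tip_reach ahead of it and the grasp point (between the pads) lies 6 mm ahead of it (tip_reach is the distance from the TCP to the fingertips, in m); z points along the fingers, x is the direction in which the jaws open and shut, and the axes are right-handed (so a half turn about z gives the same grasp; the last joint's range is limited). The gripper opens to 85 mm and grips with 20 to 120 N. Pads are 22 mm wide; open, the fingers measure 114 mm over their backs; the gripper's body (76 mm by 85 mm) begins 54 mm behind the grasp point. The pads swing forward as they close: fully open they stand 13 mm farther back than shut.
Start: joints at [-1.17, 0.091, 1.231, -0, 1.82, -0.057], TCP at [0.265, -0.538, 0.256] pointing down, gripper open.
Joint ranges: [-2.87, 2.87], [-0.86, 2.18], [0.17, 2.46], [-1.51, 4.65], [0.06, 2.69], [-2.65, 2.65]. Speed limits (rad/s): [2.57, 2.57, 3.01, 3.14, 3.14, 3.14].

## Interface

Orientations are given as a unit quaternion [x, y, z, w].
In Python, from rig import read_state, snapshot, camera_params, job_done, trace, tip_reach gives the robot as it stands.
- The arm moves only by the shell command python3 -m crank 'ROWS' [OPENING] [FORCE]. ROWS is text: rows parted by semicolons, each of 6 numbers parted by spaces: the shift along the tool's x, y, z in units of 30 mm (1.0 is 30 mm), then the turn, a rotation vector about the tool's x, y, z in units of 8 degrees (1.0 is 8 degrees). In form: tx ty tz ax ay az; .... A call has 1 to 20 rows; each row is the pose to reach, as a shift and turn from the pose commanded when the call began, along the tool's axes at that moment; what a row does not reach only later rows make up. A row lasts 1/10 s, in which the tool goes at most 50 mm and 8.59 degrees, less where a joint would pass 70% of its speed; a pose out of reach is approached as far as the arm can. A call with a gripper value outside its range is refused whole. OPENING is the finger opening in mm, from 0 to 85.4, set as the call begins (- or left out, the last holds). The fingers move at their own pace and stop on an object; FORCE is the grip in N (left out, the last holds). Time passes only in rows, so rows that repeat a pose let the fingers close. It gives the time, the measured TCP pose, the force and the opening at its end, in the units of the state.
- read_state(): the state, without advancing time (a new reading comes with each control period).
- snapshot(name): name is "scene" or "top" or "wrist"; returns the picture (420x560x3 uint8, blue, green, red); there is no depth.
- camera_params(name): a dict with "camera_matrix" (3x3 intrinsics, pixels), "R" (3x3) and "t" (3): a world point X has camera coordinates R X + t. Camera axes: x right, y down, z forward; pixel columns grow to the right and rows downward; lengths in m; the calibration is good to about 2 mm. A picture is of the moment at which its call begins: read the wrist's pose just before it. camera_params takes no time and is no camera call; for the wrist camera it gives the pose at the moment of the call.
- job_done(): hands the job in, once; it reports no verdict.
Trained networks look in the newest picture that a camera, given by its name, has taken for a name from the list of things; names that differ only in an ending like _2 or _b are one class to them, and where a whole thing is asked for, a point or a joint stands for the part that bears it (a point fixed in the world has none). Each returns a list of dicts, best first, with "confidence" (0 to 1); they miss things now and then, are a little off and sometimes report something else, mostly with a low value. They report only what shows in the picture. A call takes as long as a camera call.
- trace(name, camera): "region" (420x560 bool, what is visible of it) and "uv" ([column, row] in pixels, amid what is visible of it).
The state is a dict: "time": time; "qpos": joint angles; "joint_velocities": joint speeds; "joint_efforts": joint torques, N m; "tcp_pos": TCP position; "ee_rot": TCP orientation; "force": force on the tool from outside, world axes, zero at the start; "ft_torque": the same for the moment, N m; "width": finger opening in m.
Only numpy, scipy, OpenCV 4.12 (cv2) and the standard library are available. Lean on these libraries where they do the work, as an engineer would, in place of code of your own. Each camera call takes 0.05 s, during which the arm holds its last target. There are 200 camera calls.

## Task

The milk jug is hemmed in on the wooden tray: first lift the three containers (canister, tin, jar) off the tray and stand them on the rubber mat, leaving the jug where it is. When all three stand there, set the jug centred on the round steel disc of the warmer, and after that put each container back on the tray exactly where it stood at the start. Set everything down upright, never tip anything over, and leave the mug and the logger box alone.

Things in the scene. Friction and masses are not known exactly. Their poses are not given: they have to be found in the camera images.
- canister: Round brushed-steel canister with a flat black lid of the same width, loose: 60 mm diameter, 114 mm tall (steel side wall up to 100 mm), about 0.2 to 0.4 kg. Origin at the centre of its underside, z up. It starts on one of three places on the tray (left of, right of or in front of the jug).
- tin: Square grey tin with a slightly narrower dark wooden lid, loose: 54 x 54 mm, 106 mm tall (grey side walls up to 94 mm), about 0.2 to 0.35 kg. Origin at the centre of its underside; x and y are square to its side faces, z up. It starts on one of the three places on the tray.
- jar: White ceramic round jar with a cork stopper, loose: 54 mm diameter, straight side wall up to 80 mm, then a shoulder, top of the 34 mm wide cork at 108 mm; about 0.2 to 0.4 kg. Origin at the centre of its underside, z up. It starts on one of the three places on the tray.
- jug: Small open metal milk jug, loose, about 0.13 to 0.25 kg: round, 62 mm diameter up to 50 mm, 58 mm at the rim, 72 mm tall. Loop handle along its +x, to 59 mm from the axis, heights 12 to 64 mm; spout at -x. Origin: centre of the underside, on the round body's axis. Starts on the rear of the tray, handle away from the robot: grip it across its y axis; there the containers leave no room for fingers.
- tray: Fixed light-wood tray, 240 (x) x 260 (y) mm; floor, on which the things stand, 6 mm above the origin; 8 mm thick rim all round, top 18 mm above the origin. Origin: centre of the underside; x points away from the robot. In its frame the container places lie near (0, 78), (0, -78), (-75, 0) mm and the jug near (30, 0), within 6 mm each way.
- mat: Fixed black ribbed rubber mat, flat on the worktop to the left or right of the tray: 320 mm (x) x 140 mm (y), 4 mm thick; the containers are set aside on its top, for example in a row along its x. Origin at the centre of its underside.
- warmer: Fixed low black warming plate on the other side of the tray: 170 mm (x) x 150 mm (y), black housing 26 mm high, with a flat steel disc of 90 mm diameter in its middle whose top is 30 mm above the origin. Origin at the centre of its underside, under the disc's centre.
- logger: Bystander: white temperature-logger box with a green circuit board and small display on top, 80 x 120 x 46 mm, loose, beyond the tray. Origin at the centre of its underside.
- mug: Bystander: white mug, 80 mm diameter, 92 mm tall, handle along its +y, loose, beyond the tray. Origin at the centre of its underside.

How it is judged:
By the outcome, as a careful person would: the job done as asked, in the order asked, and still so for the second after the job is handed in, with the robot touching nothing.
It also fails if it takes over 141 s, if anything falls off the work surface, if the arm or the gripper's body presses on something with over 40 N, if the wrist force passes 120 N, or if a joint passes its speed limit or range.

## Working session

There is one attempt and no reset: what is moved stays moved. The work goes in short steps, Python scripts to look and compute and a shell command to move; the robot and the scene stay as the last step left them, time stands still between calls to the robot, and variables do not carry over. Pictures are saved under pics/ and viewed, about 12 in all and at most 16, crops included, and the job is handed in when it is done.

```bash
mkdir -p pics; ls
python3 - <<'E'
from rig import *
import cv2,numpy as np
s=read_state();print(s);print(tip_reach if not callable(tip_reach) else tip_reach())
for c in("scene","top"):
    cv2.imwrite(f"pics/{c}0.png",snapshot(c));p=camera_params(c);print(c,p)
    for n in "canister tin jar jug tray mat warmer logger mug".split():
        r=trace(n,c)
        for d in r[:2]:print(n,round(d["confidence"],2),np.round(d["uv"],1),d["region"].sum())
E
```

```text
pics
{'time': 0.0, 'qpos': array([-1.16966451e+00,  9.18465309e-02,  1.23190830e+00, -1.27247070e-05,
        1.81976957e+00, -5.67016406e-02]), 'joint_velocities': array([-0.0015166 , -0.00091837, -0.00033835,  0.00118578,  0.00090989,
       -0.00190022]), 'joint_efforts': array([-3.42003848e-03, -4.58731985e+01, -4.18033576e+01, -3.48086687e-04,
        1.14173832e-02,  4.41466000e-05]), 'tcp_pos': array([ 0.2651067 , -0.53799627,  0.25514553]), 'ee_rot': array([ 8.49117655e-01, -5.28202872e-01, -7.93460853e-04, -5.50790926e-04]), 'force': array([ 0.63897154, -0.84360417, -0.4266582 ]), 'ft_torque': array([-0.05573034, -0.01560666,  0.01649863]), 'width': 0.08514594834453743}
0.025
scene {'camera_matrix': array([[459.26786381,   0.        , 278.00162687],
       [  0.        , 459.26786381, 213.32557956],
       [  0.        ,   0.        ,   1.        ]]), 'R': array([[-0.20655278,  0.97840665,  0.00750889],
       [ 0.5795858 ,  0.128533  , -0.80471086],
       [-0.7882996 , -0.16186322, -0.59361944]]), 't': array([ 0.10422824, -0.29451454,  1.61965195])}
canister 0.75 [278.1 18
[... 324 characters left out ...]
ay([[499.77938676,   0.        , 285.73906554],
       [  0.        , 499.77938676, 206.68424919],
       [  0.        ,   0.        ,   1.        ]]), 'R': array([[ 0.02003402, -0.99970996,  0.01336532],
       [-0.98061853, -0.02225387, -0.19465884],
       [ 0.19489982, -0.00920648, -0.98077995]]), 't': array([-0.0234727 ,  0.60207365,  1.26969989])}
canister 0.65 [281.9 251.4] 533
tin 0.6 [303.7 222.8] 588
jar 0.87 [247.6 226.3] 409
jug 0.59 [274.5 215.3] 512
tray 0.8 [273.4 230.6] 6620
mat 0.57 [398.3 251.9] 5985
warmer 0.8 [151.5 253.8] 3762
warmer 0.57 [305.8 223.2] 558
logger 0.89 [359.5 159.7] 1334
logger 0.55 [248.5 228.9] 421
mug 0.58 [202.8 153.9] 1074
mug 0.36 [362.8 159.8] 1398
```

Run:
```python
import cv2
a=cv2.imread("pics/top0.png")[120:320,90:460]
cv2.imwrite("pics/top0c.png",cv2.resize(a,None,fx=2.1,fy=2.1,interpolation=cv2.INTER_CUBIC))
```

```text
(no output)
```

View pics/top0c.png

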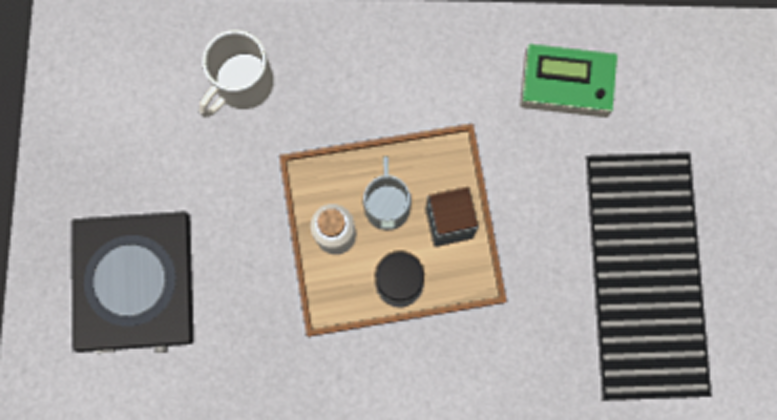

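View pics/scene0.png

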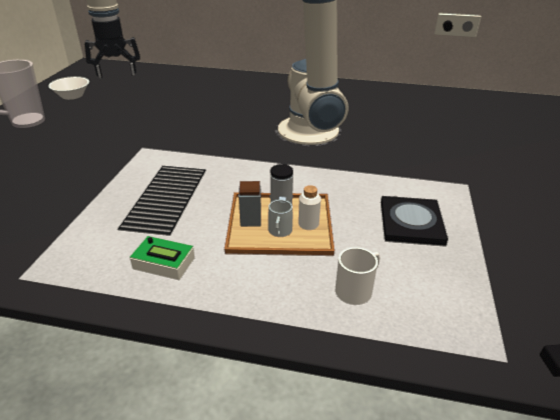

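```bash
cat > h.py <<'E'
from rig import *
import cv2,numpy as np
from scipy.optimize import minimize
from scipy.spatial.transform import Rotation as R
def ring(r,z,n=32):
    a=np.linspace(0,2*np.pi,n,endpoint=False);return np.c_[r*np.cos(a),r*np.sin(a),np.full(n,z)]
def box(a,b,z):return np.array([[i*a/2,j*b/2,z] for i,j in((-1,-1),(1,-1),(1,1),(-1,1))])
M=dict(canister=[np.r_[ring(.03,0),ring(.03,.114)]],
 tin=[np.r_[box(.054,.054,0),box(.054,.054,.094)],np.r_[box(.048,.048,.094),box(.048,.048,.106)]],
 jar=[np.r_[ring(.027,0),ring(.027,.08),ring(.0175,.092)],np.r_[ring(.017,.09),ring(.017,.108)]],
 jug=[np.r_[ring(.031,0),ring(.031,.05),ring(.029,.072)],np.array([[.03,-.003,.012],[.03,.003,.012],[.059,.003,.02],[.059,-.003,.02],[.059,.003,.058],[.059,-.003,.058],[.03,.003,.064],[.03,-.003,.064]])],
 tray=[np.r_[box(.24,.26,0),box(.24,.26,.018)]],mat=[np.r_[box(.32,.14,0),box(.32,.14,.004)]],
 warmer=[np.r_[box(.17,.15,0),box(.17,.15,.026)]],
 mug=[np.r_[ring(.04,0),ring(.04,.092)]],logger=[np.r_[box(.08,.12,0),box(.08,.12,.046)]])
Z=dict(canister=.006,tin=.006,jar=.006,jug=.006)
def proj(P,p):
    c=P@p["R"].T+p["t"];u=c@p["camera_matrix"].T;return u[:,:2]/u[:,2:]
def ray(uv,p,z):
    d=p["R"].T@np.linalg.solve(p["camera_matrix"],[uv[0],uv[1],1]);o=-p["R"].T@p["t"];return o+d*(z-o[2])/d[2]
def fit(n,reg,p,x0,z=None,yaw=True):
    z=Z.get(n,0) if z is None else z
    S=4;big=cv2.resize(reg.astype(np.uint8),None,fx=S,fy=S,interpolation=cv2.INTER_NEAREST)
    def cost(v):
        m=np.zeros_like(big);a=v[2]if yaw else x0[2];c,s=np.cos(a),np.sin(a)
        for P in M[n]:
            Q=P@np.array([[c,s,0],[-s,c,0],[0,0,1]])+[v[0],v[1],z]
            h=cv2.convexHull((proj(Q,p)*S+(S-1)/2).astype(np.float32));cv2.fillConvexPoly(m,np.round(h).astype(np.int32),1)
        return 1-(m&big).sum()/max(1,(m|big).sum())
    x0=np.array(x0,float);k=3 if yaw else 2
    sim=np.vstack([x0[:k]]+[x0[:k]+d for d in np.diag([.012,.012,.1])[:k,:k]])
    r=minimize(cost,x0[:k],method="Nelder-Mead",options=dict(initial_simplex=sim,xatol=1e-4,fatol=1e-4))
    return np.r_[r.x,[] if yaw else [x0[2]]],1-r.fun
def to(x,y,z,yaw):
    """print shift/turn (crank units) from measured pose to TCP (x,y,z), tool x at world yaw, tool down"""
    s=read_state();r=R.from_quat(s["ee_rot"])
    t=R.from_matrix(np.array([[np.cos(yaw),np.sin(yaw),0],[np.sin(yaw),-np.cos(yaw),0],[0,0,-1]]))
    print(np.round(np.r_[r.inv().apply(np.array([x,y,z])-s["tcp_pos"])/.03,np.degrees((r.inv()*t).as_rotvec())/8],3))
E
python3 - <<'E'
from h import *
snapshot("top");p=camera_params("top")
for n in "tray mat warmer canister tin jar jug mug logger".split():
    r=trace(n,"top")
    if not r:print(n,"none");continue
    d=r[0];zt={'canister':.06,'tin':.06,'jar':.06,'jug':.04}.get(n,.01)
    x0=ray(d["uv"],p,zt)
    if n=="tray":y0=0.12
    f,q=fit(n,d["region"],p,[x0[0],x0[1],y0],yaw=n not in("canister","jar","mug"))
    if n=="tray":tr=f;y0=f[2]
    if n=="tray":y0=f[2]
    c,s=np.cos(tr[2]),np.sin(tr[2]);l=np.array([[c,s],[-s,c]])@(f[:2]-tr[:2])
    print(n,round(d["confidence"],2),f.round(4),"iou",round(q,3),"in tray mm",(l*1000).round(1))
s=read_state();pw=camera_params("wrist");r=R.from_quat(s["ee_rot"])
print("cam in tool",r.inv().apply(-pw["R"].T@pw["t"]-s["tcp_pos"]),"axis",r.inv().apply(pw["R"][2]),s["time"])
E
```

```text
tray 0.81 [0.552  0.0148 0.1895] iou 0.769 in tray mm [0. 0.]
mat 0.59 [ 0.5    -0.3197  0.0544] iou 0.981 in tray mm [-114.1 -318.8]
warmer 0.65 [0.4744 0.3452 0.0835] iou 0.966 in tray mm [-13.9 339.1]
canister 0.89 [0.478  0.0012 0.1895] iou 0.937 in tray mm [-75.2   0.5]
tin 0.93 [ 0.5614 -0.0601  0.2545] iou 0.936 in tray mm [ -4.9 -75.3]
jar 0.64 [0.5432 0.0861 0.1895] iou 0.95 in tray mm [ 4.8 71.6]
jug 0.97 [0.5808 0.0206 0.0821] iou 0.938 in tray mm [29.4  0.2]
mug 0.7 [0.7503 0.2172 0.1895] iou 0.867 in tray mm [232.9 161.4]
logger 0.76 [ 0.7532 -0.2133 -0.0803] iou 0.892 in tray mm [ 154.6 -262. ]
cam in tool [ 0.00181883 -0.07221898 -0.11668274] axis [5.51966018e-04 2.81842054e-01 9.59460657e-01] 1.5
```

Run:
```python
from h import *
to(.54,.07,.36,.17)
print(camera_params("wrist")["camera_matrix"][0])
```

```text
[-14.138 -17.178  -3.458   0.     -0.     -9.189]
[375.60622416   0.         277.67793709]
```

```bash
python3 -m crank '-14.138 -17.178 -3.458 0 0 -9.189;-14.138 -17.178 -3.458 0 0 -9.189;-14.138 -17.178 -3.458 0 0 -9.189;-14.138 -17.178 -3.458 0 0 -9.189;-14.138 -17.178 -3.458 0 0 -9.189;-14.138 -17.178 -3.458 0 0 -9.189;-14.138 -17.178 -3.458 0 0 -9.189;-14.138 -17.178 -3.458 0 0 -9.189;-14.138 -17.178 -3.458 0 0 -9.189;-14.138 -17.178 -3.458 0 0 -9.189;-14.138 -17.178 -3.458 0 0 -9.189;-14.138 -17.178 -3.458 0 0 -9.189;-14.138 -17.178 -3.458 0 0 -9.189;-14.138 -17.178 -3.458 0 0 -9.189;-14.138 -17.178 -3.458 0 0 -9.189;-14.138 -17.178 -3.458 0 0 -9.189;-14.138 -17.178 -3.458 0 0 -9.189;-14.138 -17.178 -3.458 0 0 -9.189'
cat > m.py <<'E'
from h import *
def look(names,x0,tag,yawn=("tin","jug","tray","warmer","mat")):
    p=camera_params("wrist");im=snapshot("wrist");out={}
    print(read_state()["tcp_pos"].round(4))
    for n in names:
        r=trace(n,"wrist")
        if not r:print(n,"none");continue
        f=None
        for d in r[:2]:
            g,q=fit(n,d["region"],p,x0[n],yaw=n in yawn)
            print(n,round(d["confidence"],2),g.round(4),"iou",round(q,3))
            if f is None or q>f[1]:f=(g,q)
        out[n]=f[0]
        for P in M[n]:
            c,s=np.cos(f[0][2]),np.sin(f[0][2])
            Q=P@np.array([[c,s,0],[-s,c,0],[0,0,1]])+[f[0][0],f[0][1],Z.get(n,0)]
            cv2.polylines(im,[np.round(cv2.convexHull(proj(Q,p).astype(np.float32))).astype(np.int32)],True,(0,0,255),1)
    cv2.imwrite(f"pics/{tag}.png",im);return out
E
python3 - <<'E'
from m import *
look("tray canister tin jar jug".split(),dict(tray=[.552,.0148,.17],canister=[.478,.0012,.17],tin=[.5614,-.0601,.2],jar=[.5432,.0861,.17],jug=[.5808,.0206,.1]),"w0")
E
```

```text
time: 3.3
tcp_pos: [0.5397, 0.0688, 0.3602]
ee_rot: [0.996, 0.084, 0.0, 0.0]
force: [-0.9, 0.3, 0.7]
width: 0.0854
[0.5397 0.0688 0.3602]
tray 0.6 [0.5525 0.0126 0.1885] iou 0.684
canister 0.69 [0.4803 0.0016 0.17  ] iou 0.965
tin 0.64 [ 0.5615 -0.063   0.2389] iou 0.968
jar 0.7 [0.5433 0.0847 0.17  ] iou 0.969
jug 0.82 [0.5806 0.019  0.0512] iou 0.916
```

View pics/w0.png

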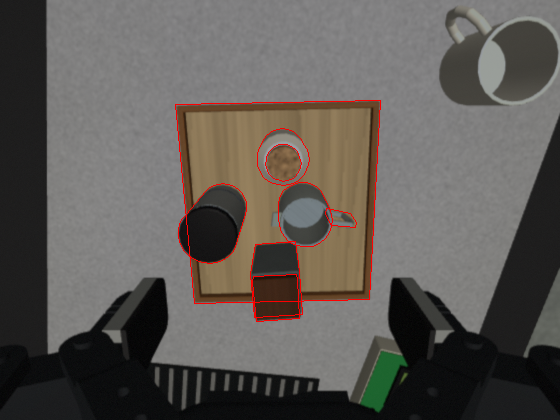

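Run:
```python
from h import *
to(.5615,-.0625,.20,.243)
```

```text
[-3.400e-02  4.460e+00  5.338e+00  0.000e+00 -2.000e-03 -5.280e-01]
```

```bash
python3 -m crank '-0.034 4.46 3 0 0 -0.528;-0.034 4.46 5.338 0 0 -0.528;-0.034 4.46 5.338 0 0 -0.528;-0.034 4.46 5.338 0 0 -0.528;-0.034 4.46 5.338 0 0 -0.528;-0.034 4.46 5.338 0 0 -0.528;-0.034 4.46 5.338 0 0 -0.528;-0.034 4.46 5.338 0 0 -0.528' - 50
python3 - <<'E'
from h import *
to(.5615,-.0625,.085,.243)
E
```

```text
time: 4.4
tcp_pos: [0.5626, -0.0611, 0.2031]
ee_rot: [0.992, 0.122, 0.002, 0.0]
force: [0.5, 0.2, -0.5]
width: 0.0857
[-0.066  0.031  3.936  0.011 -0.033  0.015]
```

```bash
python3 -m crank '0 0 0.8 0 0 0;0 0 1.6 0 0 0;0 0 2.4 0 0 0;0 0 3.0 0 0 0;0 0 3.5 0 0 0;0 0 3.83 0 0 0;0 0 3.83 0 0 0;0 0 3.83 0 0 0;0 0 3.83 0 0 0'
python3 - <<'E'
from h import *
to(.5615,-.0625,.085,.243)
cv2.imwrite("pics/w1.png",snapshot("wrist"))
E
```

```text
time: 5.3
tcp_pos: [0.5624, -0.0621, 0.0865]
ee_rot: [0.993, 0.122, 0.001, 0.0]
force: [-0.3, 0.5, 1.2]
width: 0.0856
[-0.031  0.005  0.048  0.006 -0.015  0.006]
```

View pics/w1.png

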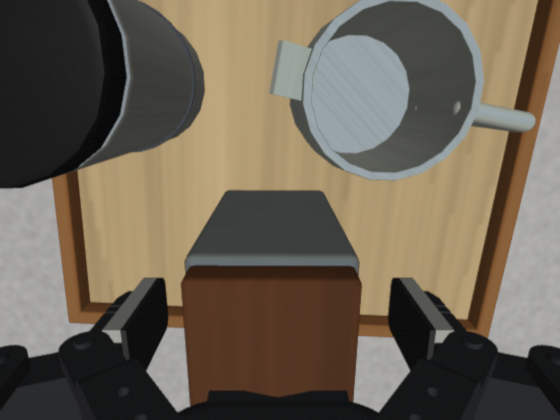

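```bash
python3 -m crank '0 0 0 0 0 0;0 0 0 0 0 0;0 0 0 0 0 0;0 0 0 0 0 0;0 0 0 0 0 0;0 0 0 0 0 0;0 0 0 0 0 0' 10 50;  python3 -c "
from rig import *;s=read_state();print(s['tcp_pos'],s['ee_rot'])"; python3 -m crank '0 0 -0.3 0 0 0;0 0 -0.8 0 0 0;0 0 -1.6 0 0 0;0 0 -2.6 0 0 0;0 0 -3.6 0 0 0;0 0 -4.5 0 0 0;0 0 -4.5 0 0 0;0 0 -4.5 0 0 0'
python3 - <<'E'
from h import *
to(.605,-.3143,.220,.243)
E
```

```text
time: 6.05
tcp_pos: [0.5616, -0.0622, 0.0855]
ee_rot: [0.993, 0.122, 0.0, 0.0]
force: [-4.6, -1.1, 6.1]
width: 0.0532
[ 0.56159549 -0.06219538  0.08551044] [9.92588774e-01 1.21521577e-01 5.78846822e-05 1.70847952e-04]
time: 6.85
tcp_pos: [0.5619, -0.062, 0.2201]
ee_rot: [0.993, 0.122, 0.001, 0.0]
force: [-0.7, -0.3, -4.0]
width: 0.0537
[-6.350e-01  8.508e+00  6.000e-03  3.000e-03 -7.000e-03  6.000e-03]
```

```bash
python3 -m crank '-0.05 0.5 0 0 0 0;-0.1 1.4 0 0 0 0;-0.2 2.6 0 0 0 0;-0.3 3.9 0 0 0 0;-0.4 5.2 0 0 0 0;-0.5 6.5 0 0 0 0;-0.58 7.6 0 0 0 0;-0.635 8.3 0 0 0 0;-0.635 8.5 0 0 0 0;-0.635 8.51 0.8 0 0 0;-0.635 8.51 1.8 0 0 0;-0.635 8.51 2.8 0 0 0;-0.635 8.51 3.6 0 0 0;-0.635 8.51 4.1 0 0 0;-0.635 8.51 4.35 0 0 0;-0.635 8.51 4.5 0 0 0;-0.635 8.51 4.55 0 0 0;-0.635 8.51 4.55 0 0 0;-0.635 8.51 4.55 0 0 0'
```

```text
time: 8.75
tcp_pos: [0.6053, -0.3147, 0.0849]
ee_rot: [0.993, 0.122, 0.001, 0.001]
force: [0.8, -0.3, -3.0]
width: 0.0538
```

```bash
python3 -m crank '0 0 0.04 0 0 0;0 0 0.04 0 0 0;0 0 0.04 0 0 0;0 0 0.04 0 0 0';  python3 -m crank '0 0 0 0 0 0;0 0 0 0 0 0;0 0 0 0 0 0;0 0 0 0 0 0;0 0 -0.8 0 0 0;0 0 -1.8 0 0 0;0 0 -3 0 0 0;0 0 -4 0 0 0;0 0 -4 0 0 0;0 0 -4 0 0 0' 80
python3 - <<'E'
from h import *
to(.4803,.0014,.205,.243-1.5708+.0)
to(.4803,.0014,.205,.2-1.5708)
to(.4803,.0014,.205,.2+1.5708)
print(read_state()["qpos"])
E
```

```text
time: 9.15
tcp_pos: [0.6052, -0.3148, 0.0836]
ee_rot: [0.993, 0.122, 0.001, 0.001]
force: [-0.2, -0.9, 3.4]
width: 0.0534
time: 10.15
tcp_pos: [0.6051, -0.3146, 0.2033]
ee_rot: [0.993, 0.122, 0.001, 0.001]
force: [0.6, -0.3, -0.5]
width: 0.0799
[ -1.494 -11.225  -0.075  -0.     -0.017  11.256]
[-1.4940e+00 -1.1225e+01 -7.5000e-02 -1.0000e-03 -1.7000e-02  1.1564e+01]
[-1.4940e+00 -1.1225e+01 -7.5000e-02  1.7000e-02 -1.0000e-03 -1.0936e+01]
[-5.29301776e-01  3.09995951e-01  1.07671100e+00  2.57711131e-05
  1.75279316e+00 -7.73075616e-01]
```

```bash
python3 -m crank '-1.494 -11.225 -0.07 0 0 11.564;-1.494 -11.225 -0.07 0 0 11.564;-1.494 -11.225 -0.07 0 0 11.564;-1.494 -11.225 -0.07 0 0 11.564;-1.494 -11.225 -0.07 0 0 11.564;-1.494 -11.225 -0.07 0 0 11.564;-1.494 -11.225 -0.07 0 0 11.564;-1.494 -11.225 -0.07 0 0 11.564;-1.494 -11.225 -0.07 0 0 11.564;-1.494 -11.225 -0.07 0 0 11.564;-1.494 -11.225 -0.07 0 0 11.564;-1.494 -11.225 -0.07 0 0 11.564;-1.494 -11.225 -0.07 0 0 11.564;-1.494 -11.225 -0.07 0 0 11.564;-1.494 -11.225 -0.07 0 0 11.564' 85
python3 - <<'E'
from h import *
to(.4803,.0014,.09,.2-1.5708)
cv2.imwrite("pics/w2.png",snapshot("wrist"))
E
```

```text
time: 11.65
tcp_pos: [0.4799, 0.0015, 0.204]
ee_rot: [0.775, -0.632, -0.0, 0.0]
force: [-0.3, 0.1, 0.9]
width: 0.085
[ 8.0e-03 -1.4e-02  3.8e+00  4.0e-03  1.0e-03  1.0e-02]
```

View pics/w2.png

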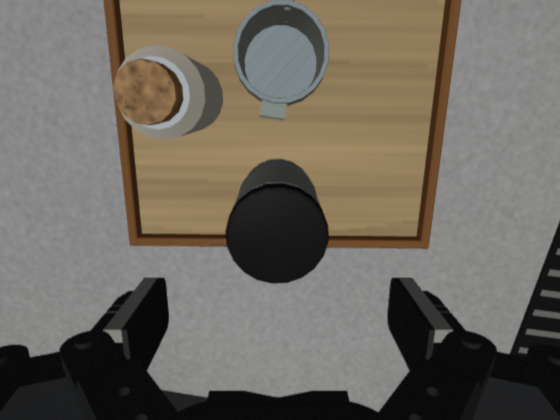

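```bash
python3 -m crank '0 0 0.8 0 0 0;0 0 1.6 0 0 0;0 0 2.4 0 0 0;0 0 3.0 0 0 0;0 0 3.5 0 0 0;0 0 3.8 0 0 0;0 0 3.8 0 0 0;0 0 3.8 0 0 0;0 0 3.8 0 0 0;0 0 3.8 0 0 0'; python3 -m crank '0 0 0 0 0 0;0 0 0 0 0 0;0 0 0 0 0 0;0 0 0 0 0 0;0 0 0 0 0 0;0 0 0 0 0 0;0 0 0 0 0 0' 10 50;  python3 -c "
from rig import *;s=read_state();print(s['tcp_pos'],s['ee_rot'])"; python3 -m crank '0 0 -0.3 0 0 0;0 0 -0.8 0 0 0;0 0 -1.6 0 0 0;0 0 -2.6 0 0 0;0 0 -3.6 0 0 0;0 0 -4.5 0 0 0;0 0 -4.5 0 0 0;0 0 -4.5 0 0 0;0 0 -4.5 0 0 0'
python3 - <<'E'
from h import *
to(.395,-.3257,.225,.2-1.5708)
print(read_state()["qpos"])
E
```

```text
time: 12.7
tcp_pos: [0.4806, 0.0015, 0.0915]
ee_rot: [0.774, -0.633, 0.001, -0.001]
force: [0.3, -0.9, -0.5]
width: 0.0849
time: 13.4
tcp_pos: [0.4803, 0.0017, 0.091]
ee_rot: [0.774, -0.633, 0.0, -0.0]
force: [-0.9, 1.3, 5.3]
width: 0.0592
[0.48033373 0.00173017 0.09104944] [ 7.74177837e-01 -6.32967889e-01  3.61407402e-04 -4.44189918e-04]
time: 14.3
tcp_pos: [0.4793, 0.0016, 0.2232]
ee_rot: [0.774, -0.633, -0.001, 0.001]
force: [0.2, 0.9, -3.1]
width: 0.0591
[ 1.0133e+01  4.9210e+00 -5.2000e-02  2.3000e-02  6.0000e-03 -1.0000e-03]
[-6.76952069e-02 -2.36487334e-01  1.60113754e+00 -7.30945163e-05
  1.78032037e+00  1.30329524e+00]
```

```bash
python3 -m crank '0.5 0.25 0 0 0 0;1.5 0.75 0 0 0 0;2.7 1.3 0 0 0 0;4 1.95 0 0 0 0;5.3 2.6 0 0 0 0;6.6 3.2 0 0 0 0;7.9 3.85 0 0 0 0;9 4.4 0 0 0 0;9.7 4.7 0 0 0 0;10.05 4.9 0 0 0 0;10.133 4.921 0.8 0 0 0;10.133 4.921 1.8 0 0 0;10.133 4.921 2.8 0 0 0;10.133 4.921 3.6 0 0 0;10.133 4.921 4.1 0 0 0;10.133 4.921 4.35 0 0 0;10.133 4.921 4.5 0 0 0;10.133 4.921 4.55 0 0 0;10.133 4.921 4.55 0 0 0;10.133 4.921 4.55 0 0 0'
```

```text
time: 16.3
tcp_pos: [0.3961, -0.3261, 0.0901]
ee_rot: [0.774, -0.633, 0.001, 0.0]
force: [0.2, -0.4, -1.8]
width: 0.0586
```

```bash
python3 -m crank '0 0 0.035 0 0 0;0 0 0.035 0 0 0;0 0 0.035 0 0 0;0 0 0.035 0 0 0';  python3 -m crank '0 0 0 0 0 0;0 0 0 0 0 0;0 0 0 0 0 0;0 0 0 0 0 0;0 0 -0.8 0 0 0;0 0 -1.8 0 0 0;0 0 -3 0 0 0;0 0 -4 0 0 0;0 0 -4 0 0 0;0 0 -4 0 0 0' 82
python3 - <<'E'
from h import *
to(.5433,.0852,.205,.2)
print(read_state()["qpos"])
E
```

```text
time: 16.7
tcp_pos: [0.3961, -0.3261, 0.089]
ee_rot: [0.774, -0.633, 0.001, 0.0]
force: [0.1, 0.2, 4.2]
width: 0.0593
time: 17.7
tcp_pos: [0.3959, -0.3259, 0.2084]
ee_rot: [0.774, -0.633, 0.001, 0.0]
force: [-0.0, 0.1, -0.2]
width: 0.0821
[-1.2456e+01 -7.5360e+00  1.0500e-01  2.0000e-03 -1.2000e-02 -1.1251e+01]
[-7.55058513e-01 -1.49992087e-01  1.55161597e+00 -4.72926031e-05
  1.73839814e+00  6.15873358e-01]
```

```bash
python3 -m crank '-12.456 -7.536 0.1 0 0 -11.25;-12.456 -7.536 0.1 0 0 -11.25;-12.456 -7.536 0.1 0 0 -11.25;-12.456 -7.536 0.1 0 0 -11.25;-12.456 -7.536 0.1 0 0 -11.25;-12.456 -7.536 0.1 0 0 -11.25;-12.456 -7.536 0.1 0 0 -11.25;-12.456 -7.536 0.1 0 0 -11.25;-12.456 -7.536 0.1 0 0 -11.25;-12.456 -7.536 0.1 0 0 -11.25;-12.456 -7.536 0.1 0 0 -11.25;-12.456 -7.536 0.1 0 0 -11.25;-12.456 -7.536 0.1 0 0 -11.25;-12.456 -7.536 0.1 0 0 -11.25;-12.456 -7.536 0.1 0 0 -11.25;-12.456 -7.536 0.1 0 0 -11.25' 85
python3 - <<'E'
from h import *
to(.5433,.0852,.072,.2)
cv2.imwrite("pics/w3.png",snapshot("wrist"))
E
```

```text
time: 19.3
tcp_pos: [0.543, 0.0852, 0.2048]
ee_rot: [0.995, 0.099, 0.0, 0.0]
force: [0.9, 0.2, -0.1]
width: 0.0856
[ 9.000e-03  1.000e-03  4.427e+00  0.000e+00 -0.000e+00 -8.000e-03]
```

View pics/w3.png

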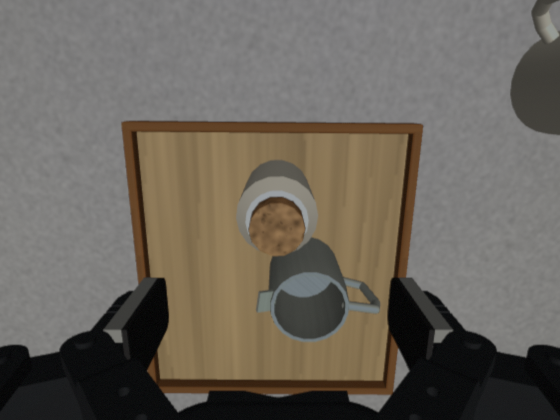

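```bash
python3 -m crank '0 0 0.8 0 0 0;0 0 1.7 0 0 0;0 0 2.6 0 0 0;0 0 3.3 0 0 0;0 0 3.9 0 0 0;0 0 4.3 0 0 0;0 0 4.42 0 0 0;0 0 4.42 0 0 0;0 0 4.42 0 0 0;0 0 4.42 0 0 0'; python3 -m crank '0 0 0 0 0 0;0 0 0 0 0 0;0 0 0 0 0 0;0 0 0 0 0 0;0 0 0 0 0 0;0 0 0 0 0 0;0 0 0 0 0 0' 10 50;  python3 -c "
from rig import *;s=read_state();print(s['tcp_pos'],s['ee_rot'])"; python3 -m crank '0 0 -0.3 0 0 0;0 0 -0.8 0 0 0;0 0 -1.6 0 0 0;0 0 -2.6 0 0 0;0 0 -3.6 0 0 0;0 0 -4.8 0 0 0;0 0 -5.5 0 0 0;0 0 -5.5 0 0 0;0 0 -5.5 0 0 0;0 0 -5.5 0 0 0'
python3 - <<'E'
from h import *
to(.5,-.32,.2365,.2)
E
```

```text
time: 20.35
tcp_pos: [0.5438, 0.0855, 0.0736]
ee_rot: [0.995, 0.1, 0.001, -0.0]
force: [0.5, 0.6, 0.0]
width: 0.0851
time: 21.05
tcp_pos: [0.5433, 0.0855, 0.073]
ee_rot: [0.995, 0.1, 0.0, 0.0]
force: [-2.6, -0.1, 5.3]
width: 0.0529
[0.54325894 0.0854734  0.0729637 ] [9.95008378e-01 9.97906280e-02 3.97132452e-04 1.51995724e-05]
time: 22.05
tcp_pos: [0.5424, 0.0854, 0.2349]
ee_rot: [0.995, 0.1, -0.002, -0.0]
force: [0.5, -0.0, -3.5]
width: 0.0532
[-4.0690e+00  1.2963e+01 -4.3000e-02 -3.0000e-03  2.5000e-02 -1.0000e-03]
```

```bash
python3 -m crank '-0.15 0.5 0 0 0 0;-0.45 1.5 0 0 0 0;-0.9 2.8 0 0 0 0;-1.3 4.2 0 0 0 0;-1.75 5.6 0 0 0 0;-2.2 7 0 0 0 0;-2.65 8.4 0 0 0 0;-3.1 9.8 0 0 0 0;-3.5 11.1 0 0 0 0;-3.8 12.2 0 0 0 0;-4 12.8 0 0 0 0;-4.07 12.963 0 0 0 0;-4.07 12.963 0.6 0 0 0;-4.07 12.963 1.7 0 0 0;-4.07 12.963 2.9 0 0 0;-4.07 12.963 4 0 0 0;-4.07 12.963 4.9 0 0 0;-4.07 12.963 5.3 0 0 0;-4.07 12.963 5.5 0 0 0;-4.07 12.963 5.55 0 0 0'; python3 -m crank '0 0 0 0 0 0;0 0 0 0 0 0;0 0 0 0 0 0'
```

```text
time: 24.05
tcp_pos: [0.5011, -0.3198, 0.0718]
ee_rot: [0.995, 0.1, 0.0, 0.0]
force: [0.2, -0.2, -1.9]
width: 0.0527
time: 24.35
tcp_pos: [0.5011, -0.3202, 0.0718]
ee_rot: [0.995, 0.1, 0.001, 0.001]
force: [-0.7, -0.1, -2.5]
width: 0.0528
```

```bash
python3 -m crank '0 0 0.03 0 0 0;0 0 0.03 0 0 0;0 0 0.03 0 0 0;0 0 0.03 0 0 0';  python3 -m crank '0 0 0 0 0 0;0 0 0 0 0 0;0 0 0 0 0 0;0 0 0 0 0 0;0 0 -0.8 0 0 0;0 0 -1.8 0 0 0;0 0 -3 0 0 0;0 0 -4.6 0 0 0;0 0 -4.6 0 0 0;0 0 -4.6 0 0 0' 76
python3 - <<'E'
from h import *
a=.05-1.5708
to(.50,.019,.25,a)
E
```

```text
time: 24.75
tcp_pos: [0.501, -0.3203, 0.071]
ee_rot: [0.995, 0.1, 0.001, 0.001]
force: [-0.9, 0.7, 4.2]
width: 0.0534
time: 25.75
tcp_pos: [0.5012, -0.3204, 0.2099]
ee_rot: [0.995, 0.1, 0.001, 0.001]
force: [-0.1, 0.4, -0.4]
width: 0.076
[ 2.2100e+00 -1.1091e+01 -1.3630e+00 -1.0000e-03 -3.3000e-02  1.2324e+01]
```

Run:
```python
from h import *
to(.5808,.0195,.21,.05-1.5708)
```

```text
[ 4.8490e+00 -1.0576e+01 -2.1000e-02 -1.0000e-03 -3.3000e-02  1.2324e+01]
```

```bash
python3 -m crank '4.85 -10.58 0 0 0 12.324;4.85 -10.58 0 0 0 12.324;4.85 -10.58 0 0 0 12.324;4.85 -10.58 0 0 0 12.324;4.85 -10.58 0 0 0 12.324;4.85 -10.58 0 0 0 12.324;4.85 -10.58 0 0 0 12.324;4.85 -10.58 0 0 0 12.324;4.85 -10.58 0 0 0 12.324;4.85 -10.58 0 0 0 12.324;4.85 -10.58 0 0 0 12.324;4.85 -10.58 0 0 0 12.324;4.85 -10.58 0 0 0 12.324;4.85 -10.58 0 0 0 12.324;4.85 -10.58 0 0 0 12.324;4.85 -10.58 0 0 0 12.324' 85 40
python3 - <<'E'
from m import *
o=look(["jug"],dict(jug=[.5808,.0195,.07]),"w4")
to(o["jug"][0],o["jug"][1],.046,.05-1.5708)
snapshot("top");p=camera_params("top")
for n,x in dict(canister=[.396,-.326,0],jar=[.501,-.32,0],tin=[.605,-.315,.24]).items():
    for d in trace(n,"top")[:1]:print(n,d["confidence"],fit(n,d["region"],p,x,z=.004,yaw=n=="tin"))
E
```

```text
time: 27.35
tcp_pos: [0.5801, 0.02, 0.2075]
ee_rot: [0.725, -0.689, -0.0, 0.0]
force: [0.6, 0.7, -0.1]
width: 0.0849
[0.5801 0.02   0.2077]
jug 0.83 [0.5814 0.0186 0.0488] iou 0.921
[ 0.049 -0.04   5.392  0.     0.     0.006]
canister 0.85 (array([ 0.39491508, -0.32445077,  0.        ]), np.float64(0.9581087052585064))
jar 0.74 (array([ 0.50134433, -0.31957826,  0.        ]), np.float64(0.9167507568113017))
tin 0.63 (array([ 0.60470082, -0.31398218,  0.24628431]), np.float64(0.9504668741662962))
```

View pics/w4.png

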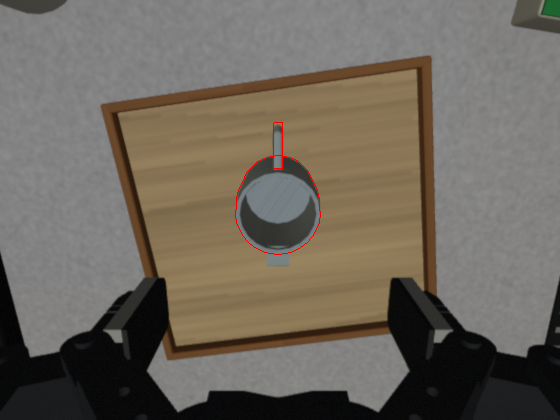

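```bash
python3 -m crank '0.04 -0.04 0.9 0 0 0;0.04 -0.04 1.8 0 0 0;0.04 -0.04 2.7 0 0 0;0.04 -0.04 3.5 0 0 0;0.04 -0.04 4.3 0 0 0;0.04 -0.04 4.9 0 0 0;0.04 -0.04 5.2 0 0 0;0.04 -0.04 5.32 0 0 0;0.04 -0.04 5.32 0 0 0;0.04 -0.04 5.32 0 0 0'; python3 -m crank '0 0 0 0 0 0;0 0 0 0 0 0;0 0 0 0 0 0;0 0 0 0 0 0;0 0 0 0 0 0;0 0 0 0 0 0;0 0 0 0 0 0' 10 40;  python3 -c "
from rig import *;s=read_state();print(s['tcp_pos'],s['ee_rot'])"; python3 -m crank '0 0 -0.3 0 0 0;0 0 -0.8 0 0 0;0 0 -1.6 0 0 0;0 0 -2.6 0 0 0;0 0 -3.6 0 0 0;0 0 -4.5 0 0 0;0 0 -4.5 0 0 0;0 0 -4.5 0 0 0;0 0 -4.5 0 0 0'
python3 - <<'E'
from m import *
to(.40,.345,.24,.05-1.5708)
s=read_state();print(s["qpos"])
E
```

```text
time: 28.65
tcp_pos: [0.5822, 0.0189, 0.0496]
ee_rot: [0.725, -0.689, 0.001, -0.001]
force: [0.6, -0.2, 0.0]
width: 0.0853
time: 29.35
tcp_pos: [0.5823, 0.0189, 0.0499]
ee_rot: [0.725, -0.689, 0.001, -0.001]
force: [-0.3, -0.3, 5.7]
width: 0.0619
[0.58228675 0.01891779 0.04987   ] [ 0.7245468  -0.68922433  0.00095338 -0.00091854]
time: 30.25
tcp_pos: [0.5808, 0.0189, 0.1815]
ee_rot: [0.725, -0.689, -0.001, 0.001]
force: [-0.4, 0.7, -1.7]
width: 0.0621
[-1.1158e+01  5.4810e+00 -1.9320e+00  2.0000e-02  1.0000e-03 -1.0000e-03]
[-2.60251033e-02  4.03430316e-02  1.41563647e+00 -3.14700473e-05
  1.68841309e+00  1.49487944e+00]
```

```bash
python3 -m crank '-0.6 0.3 -0.2 0 0 0;-1.6 0.8 -0.5 0 0 0;-2.8 1.4 -0.9 0 0 0;-4.1 2 -1.3 0 0 0;-5.4 2.7 -1.6 0 0 0;-6.7 3.3 -1.9 0 0 0;-8 3.9 -1.9 0 0 0;-9.2 4.5 -1.9 0 0 0;-10.2 5 -1.9 0 0 0;-10.9 5.3 -1.9 0 0 0;-11.158 5.48 -1.93 0 0 0;-11.158 5.48 -1.93 0 0 0;-11.158 5.48 -1.93 0 0 0;-11.158 5.48 -1.93 0 0 0'
python3 - <<'E'
from m import *
M["disc"]=[ring(.045,.03)]
p=camera_params("wrist");im=snapshot("wrist")
d=trace("warmer","wrist")[0];f,q=fit("warmer",d["region"],p,[.4744,.3452,.08]);print(d["confidence"],f,q)
# disc: bright pixels inside housing
g=cv2.cvtColor(im,cv2.COLOR_BGR2GRAY)
m=np.zeros_like(g);h=cv2.convexHull(proj(M["warmer"][0][4:]@np.array([[np.cos(f[2]),np.sin(f[2]),0],[-np.sin(f[2]),np.cos(f[2]),0],[0,0,1]])+[f[0],f[1],0],p).astype(np.float32));cv2.fillConvexPoly(m,h.astype(np.int32),1)
m=cv2.erode(m,np.ones((9,9)))
b=((g>90)&(m>0)).astype(np.uint8);n,l,st,c=cv2.connectedComponentsWithStats(b);k=1+st[1:,4].argmax()
fd,qd=fit("disc",l==k,p,[f[0],f[1],0],z=0,yaw=False);print("disc",fd,qd)
cv2.polylines(im,[np.round(proj(ring(.045,.03)+[fd[0],fd[1],0],p)).astype(np.int32)],True,(0,0,255),1)
cv2.polylines(im,[h.astype(np.int32)],True,(0,255,0),1);cv2.imwrite("pics/w5.png",im)
to(fd[0],fd[1],.24,.05-1.5708)
E
```

```text
time: 31.65
tcp_pos: [0.4012, 0.344, 0.2409]
ee_rot: [0.724, -0.69, 0.0, 0.0]
force: [-0.2, 0.4, -1.4]
width: 0.0621
0.69 [0.47873163 0.34370621 0.08190406] 0.9447228207017903
disc [0.47647228 0.3432192  0.        ] 0.9859795004295335
[ 1.500e-01 -2.506e+00  3.600e-02 -0.000e+00 -2.000e-03 -1.300e-02]
```

View pics/w5.png

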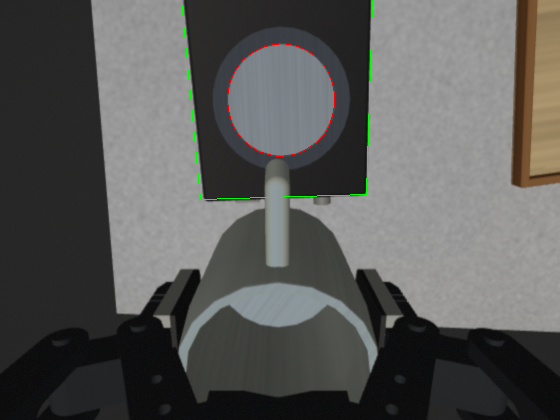

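```bash
python3 -m crank '0.07 -0.8 0 0 0 0;0.1 -1.6 0 0 0 0;0.15 -2.3 0 0 0 0;0.15 -2.53 0.2 0 0 0;0.15 -2.53 1 0 0 0;0.15 -2.53 2 0 0 0;0.15 -2.53 3 0 0 0;0.15 -2.53 4 0 0 0;0.15 -2.53 4.8 0 0 0;0.15 -2.53 5.2 0 0 0;0.15 -2.53 5.4 0 0 0;0.15 -2.53 5.5 0 0 0;0.15 -2.53 5.5 0 0 0;0.15 -2.53 5.5 0 0 0;0.15 -2.53 5.5 0 0 0'; python3 -c "
from h import *
to(.4773,.3432,.0742,.05-1.5708)"
```

```text
time: 33.25
tcp_pos: [0.4771, 0.3447, 0.0774]
ee_rot: [0.725, -0.689, 0.0, -0.001]
force: [-0.0, 1.0, -0.9]
width: 0.0617
[ 0.049 -0.005  0.107 -0.013  0.007 -0.   ]
```

```bash
python3 -m crank '0.04 -0.005 0.07 0 0 0;0.04 -0.005 0.11 0 0 0;0.04 -0.005 0.11 0 0 0;0.04 -0.005 0.11 0 0 0;0.04 -0.005 0.11 0 0 0'
```

```text
time: 33.75
tcp_pos: [0.477, 0.3431, 0.0739]
ee_rot: [0.725, -0.689, 0.0, -0.0]
force: [-1.2, -1.8, 6.5]
width: 0.0619
```

```bash
python3 -m crank '0 0 0 0 0 0;0 0 0 0 0 0;0 0 0 0 0 0;0 0 0 0 0 0;0 0 -0.8 0 0 0;0 0 -1.8 0 0 0;0 0 -3 0 0 0;0 0 -4.3 0 0 0;0 0 -4.6 0 0 0;0 0 -4.6 0 0 0;0 0 -4.6 0 0 0' 85
python3 - <<'E'
from m import *
Z["jug"]=.03
look(["jug"],dict(jug=[.4765,.3432,.05]),"w6")
to(.3961,-.3261,.21,.2-1.5708)
print(read_state()["qpos"])
E
```

```text
time: 34.85
tcp_pos: [0.4765, 0.343, 0.2093]
ee_rot: [0.725, -0.689, -0.0, 0.001]
force: [-0.6, 0.9, -0.7]
width: 0.0848
[0.4763 0.3428 0.2085]
jug 0.62 [0.4762 0.3415 0.0543] iou 0.927
[ 2.2134e+01  3.7780e+00 -3.0000e-03  2.5000e-02 -1.2000e-02 -1.0750e+00]
[5.65890738e-01 5.40317834e-02 1.35435802e+00 1.73175036e-05
 1.73711394e+00 2.08676923e+00]
```

View pics/w6.png

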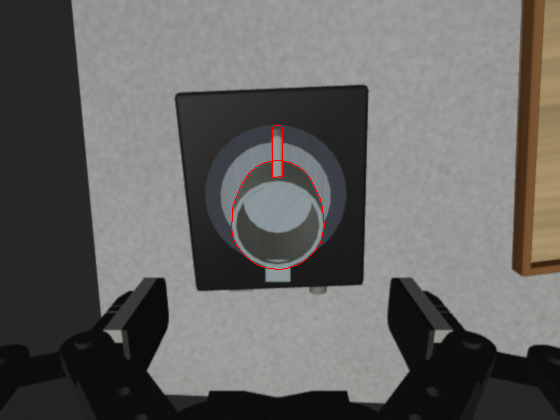

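```bash
python3 -m crank '22.134 3.778 0 0 0 -1.075;22.134 3.778 0 0 0 -1.075;22.134 3.778 0 0 0 -1.075;22.134 3.778 0 0 0 -1.075;22.134 3.778 0 0 0 -1.075;22.134 3.778 0 0 0 -1.075;22.134 3.778 0 0 0 -1.075;22.134 3.778 0 0 0 -1.075;22.134 3.778 0 0 0 -1.075;22.134 3.778 0 0 0 -1.075;22.134 3.778 0 0 0 -1.075;22.134 3.778 0 0 0 -1.075;22.134 3.778 0 0 0 -1.075;22.134 3.778 0 0 0 -1.075;22.134 3.778 0 0 0 -1.075;22.134 3.778 0 0 0 -1.075;22.134 3.778 0 0 0 -1.075;22.134 3.778 0 0 0 -1.075;22.134 3.778 0 0 0 -1.075' - 50; python3 -c "
from h import *
to(.3961,-.3261,.0890,.2-1.5708)"
```

```text
time: 36.85
tcp_pos: [0.3971, -0.3248, 0.211]
ee_rot: [0.775, -0.632, 0.0, -0.0]
force: [0.2, -0.0, -0.6]
width: 0.085
[ 3.600e-02  4.300e-02  4.067e+00 -2.000e-03 -2.000e-03  1.200e-02]
```

```bash
python3 -m crank '0.03 0.03 0.8 0 0 0;0.03 0.03 1.7 0 0 0;0.03 0.03 2.6 0 0 0;0.03 0.03 3.3 0 0 0;0.03 0.03 3.8 0 0 0;0.03 0.03 4.06 0 0 0;0.03 0.03 4.06 0 0 0;0.03 0.03 4.06 0 0 0;0.03 0.03 4.06 0 0 0'; python3 -m crank '0 0 0 0 0 0;0 0 0 0 0 0;0 0 0 0 0 0;0 0 0 0 0 0;0 0 0 0 0 0;0 0 0 0 0 0;0 0 0 0 0 0' 10 50;  python3 -c "
from rig import *;s=read_state();print(s['tcp_pos'],s['ee_rot'])"; python3 -m crank '0 0 -0.3 0 0 0;0 0 -0.8 0 0 0;0 0 -1.6 0 0 0;0 0 -2.6 0 0 0;0 0 -3.6 0 0 0;0 0 -4.5 0 0 0;0 0 -4.5 0 0 0;0 0 -4.5 0 0 0;0 0 -4.5 0 0 0'
python3 - <<'E'
from h import *
to(.4803,.0017,.225,.2-1.5708)
E
```

```text
time: 37.75
tcp_pos: [0.3966, -0.3273, 0.0905]
ee_rot: [0.774, -0.633, 0.001, 0.0]
force: [0.9, -0.3, 0.3]
width: 0.085
time: 38.45
tcp_pos: [0.3963, -0.3268, 0.09]
ee_rot: [0.774, -0.633, 0.001, -0.0]
force: [-1.2, 2.2, 5.4]
width: 0.0594
[ 0.3963076  -0.32684104  0.08997511] [ 7.74204147e-01 -6.32935749e-01  5.14729968e-04 -1.08647745e-04]
time: 39.35
tcp_pos: [0.3955, -0.3264, 0.2219]
ee_rot: [0.774, -0.633, -0.002, -0.0]
force: [-0.2, -1.3, -3.6]
width: 0.0593
[-10.156  -4.942  -0.087   0.014   0.019   0.   ]
```

```bash
python3 -m crank '-0.5 -0.25 0 0 0 0;-1.5 -0.75 0 0 0 0;-2.7 -1.3 0 0 0 0;-4 -1.95 0 0 0 0;-5.3 -2.6 0 0 0 0;-6.6 -3.2 0 0 0 0;-7.9 -3.85 0 0 0 0;-9 -4.4 0 0 0 0;-9.7 -4.7 0 0 0 0;-10.05 -4.9 0 0 0 0;-10.156 -4.942 0.8 0 0 0;-10.156 -4.942 1.8 0 0 0;-10.156 -4.942 2.8 0 0 0;-10.156 -4.942 3.6 0 0 0;-10.156 -4.942 4.1 0 0 0;-10.156 -4.942 4.3 0 0 0;-10.156 -4.942 4.33 0 0 0;-10.156 -4.942 4.33 0 0 0;-10.156 -4.942 4.33 0 0 0;-10.156 -4.942 4.33 0 0 0'; python3 -c "
from h import *
to(.4804,.0017,.0919,.2-1.5708)"
```

```text
time: 41.35
tcp_pos: [0.4814, 0.0012, 0.0954]
ee_rot: [0.774, -0.633, 0.001, -0.001]
force: [-0.4, 0.5, -2.9]
width: 0.0589
[-0.023  0.03   0.115 -0.014 -0.004 -0.   ]
```

```bash
python3 -m crank '-0.023 0.03 0.06 0 0 0;-0.023 0.03 0.11 0 0 0;-0.023 0.03 0.115 0 0 0;-0.023 0.03 0.115 0 0 0;-0.023 0.03 0.115 0 0 0'; python3 -m crank '0 0 0 0 0 0;0 0 0 0 0 0;0 0 0 0 0 0;0 0 0 0 0 0;0 0 -0.8 0 0 0;0 0 -1.8 0 0 0;0 0 -3 0 0 0;0 0 -4 0 0 0;0 0 -4 0 0 0;0 0 -4 0 0 0' 82
python3 - <<'E'
from h import *
to(.5011,-.3203,.21,.2)
E
```

```text
time: 41.85
tcp_pos: [0.4802, 0.0019, 0.092]
ee_rot: [0.774, -0.633, 0.001, -0.001]
force: [-2.0, 1.2, 5.4]
width: 0.0591
time: 42.85
tcp_pos: [0.4801, 0.0017, 0.2111]
ee_rot: [0.774, -0.633, 0.001, -0.0]
force: [0.1, 0.6, -0.6]
width: 0.0818
[ 1.066e+01  1.447e+00  3.900e-02 -5.000e-03 -1.000e-02 -1.125e+01]
```

```bash
python3 -m crank '10.66 1.447 0 0 0 -11.25;10.66 1.447 0 0 0 -11.25;10.66 1.447 0 0 0 -11.25;10.66 1.447 0 0 0 -11.25;10.66 1.447 0 0 0 -11.25;10.66 1.447 0 0 0 -11.25;10.66 1.447 0 0 0 -11.25;10.66 1.447 0 0 0 -11.25;10.66 1.447 0 0 0 -11.25;10.66 1.447 0 0 0 -11.25;10.66 1.447 0 0 0 -11.25;10.66 1.447 0 0 0 -11.25;10.66 1.447 0 0 0 -11.25;10.66 1.447 0 0 0 -11.25;10.66 1.447 0 0 0 -11.25;10.66 1.447 0 0 0 -11.25' ; python3 -c "
from h import *
to(.5011,-.3203,.0715,.2)"
```

```text
time: 44.45
tcp_pos: [0.5008, -0.3202, 0.2106]
ee_rot: [0.995, 0.099, -0.0, -0.0]
force: [-0.1, -0.7, 0.4]
width: 0.082
[ 0.01   0.005  4.637 -0.     0.    -0.006]
```

```bash
python3 -m crank '0 0 0.8 0 0 0;0 0 1.7 0 0 0;0 0 2.6 0 0 0;0 0 3.3 0 0 0;0 0 3.9 0 0 0;0 0 4.4 0 0 0;0 0 4.6 0 0 0;0 0 4.63 0 0 0;0 0 4.63 0 0 0;0 0 4.63 0 0 0'; python3 -m crank '0 0 0 0 0 0;0 0 0 0 0 0;0 0 0 0 0 0;0 0 0 0 0 0;0 0 0 0 0 0;0 0 0 0 0 0;0 0 0 0 0 0' 10 50;  python3 -c "
from rig import *;s=read_state();print(s['tcp_pos'],s['ee_rot'])"; python3 -m crank '0 0 -0.3 0 0 0;0 0 -0.8 0 0 0;0 0 -1.6 0 0 0;0 0 -2.6 0 0 0;0 0 -3.6 0 0 0;0 0 -4.8 0 0 0;0 0 -5.5 0 0 0;0 0 -5.5 0 0 0;0 0 -5.5 0 0 0;0 0 -5.5 0 0 0'
python3 - <<'E'
from h import *
to(.5433,.0855,.2365,.2)
E
```

```text
time: 45.45
tcp_pos: [0.5013, -0.3207, 0.0732]
ee_rot: [0.995, 0.1, 0.001, 0.001]
force: [0.7, -0.1, -0.4]
width: 0.082
time: 46.15
tcp_pos: [0.501, -0.3206, 0.0727]
ee_rot: [0.995, 0.1, 0.0, 0.001]
force: [-1.5, -0.0, 5.2]
width: 0.053
[ 0.50100663 -0.32062197  0.07272622] [9.95007029e-01 9.98024268e-02 4.46777169e-04 5.37721705e-04]
time: 47.15
tcp_pos: [0.5002, -0.3199, 0.2343]
ee_rot: [0.995, 0.1, -0.001, -0.001]
force: [0.3, 0.5, -3.7]
width: 0.053
[ 4.0920e+00 -1.2957e+01 -4.7000e-02 -2.0000e-02  1.9000e-02  1.0000e-03]
```

```bash
python3 -m crank '0.15 -0.5 0 0 0 0;0.45 -1.5 0 0 0 0;0.9 -2.8 0 0 0 0;1.3 -4.2 0 0 0 0;1.75 -5.6 0 0 0 0;2.2 -7 0 0 0 0;2.65 -8.4 0 0 0 0;3.1 -9.8 0 0 0 0;3.5 -11.1 0 0 0 0;3.8 -12.2 0 0 0 0;4 -12.8 0 0 0 0;4.09 -12.957 0 0 0 0;4.09 -12.957 0.6 0 0 0;4.09 -12.957 1.7 0 0 0;4.09 -12.957 2.9 0 0 0;4.09 -12.957 4 0 0 0;4.09 -12.957 4.8 0 0 0;4.09 -12.957 5.2 0 0 0;4.09 -12.957 5.3 0 0 0;4.09 -12.957 5.3 0 0 0'; python3 -m crank '0 0 0 0 0 0;0 0 0 0 0 0;0 0 0 0 0 0'; python3 -c "
from h import *
to(.5433,.0852,.0747,.2)"
```

```text
time: 49.15
tcp_pos: [0.5439, 0.0849, 0.0782]
ee_rot: [0.995, 0.1, 0.0, 0.0]
force: [1.0, -0.4, -2.7]
width: 0.0527
time: 49.45
tcp_pos: [0.5444, 0.0851, 0.0791]
ee_rot: [0.995, 0.1, 0.001, 0.0]
force: [-0.2, 0.2, -3.3]
width: 0.0525
[-0.035 -0.01   0.145  0.002 -0.014  0.   ]
```

```bash
python3 -m crank '-0.03 -0.01 0.07 0 0 0;-0.03 -0.01 0.13 0 0 0;-0.03 -0.01 0.145 0 0 0;-0.03 -0.01 0.145 0 0 0;-0.03 -0.01 0.145 0 0 0'; python3 -m crank '0 0 0 0 0 0;0 0 0 0 0 0;0 0 0 0 0 0;0 0 0 0 0 0;0 0 -0.8 0 0 0;0 0 -1.8 0 0 0;0 0 -3 0 0 0;0 0 -4.6 0 0 0;0 0 -4.6 0 0 0;0 0 -4.6 0 0 0' 82
python3 - <<'E'
from h import *
to(.6052,-.3147,.21,.2436)
E
```

```text
time: 49.95
tcp_pos: [0.543, 0.0853, 0.0747]
ee_rot: [0.995, 0.1, 0.0, -0.0]
force: [-4.1, 0.2, 5.1]
width: 0.0529
time: 50.95
tcp_pos: [0.5435, 0.0852, 0.2132]
ee_rot: [0.995, 0.1, 0.002, 0.0]
force: [0.1, -0.1, -0.8]
width: 0.082
[-6.3500e-01  1.3474e+01  1.0900e-01  3.0000e-03 -2.6000e-02 -3.1200e-01]
```

```bash
python3 -m crank '-0.635 13.474 0.1 0 0 -0.312;-0.635 13.474 0.1 0 0 -0.312;-0.635 13.474 0.1 0 0 -0.312;-0.635 13.474 0.1 0 0 -0.312;-0.635 13.474 0.1 0 0 -0.312;-0.635 13.474 0.1 0 0 -0.312;-0.635 13.474 0.1 0 0 -0.312;-0.635 13.474 0.1 0 0 -0.312;-0.635 13.474 0.1 0 0 -0.312;-0.635 13.474 0.1 0 0 -0.312;-0.635 13.474 0.1 0 0 -0.312;-0.635 13.474 0.1 0 0 -0.312;-0.635 13.474 0.1 0 0 -0.312;-0.635 13.474 0.1 0 0 -0.312'; python3 -c "
from h import *
to(.6052,-.3147,.0845,.2436)"
```

```text
time: 52.35
tcp_pos: [0.6047, -0.3136, 0.2091]
ee_rot: [0.992, 0.122, 0.0, 0.0]
force: [0.0, -0.9, 0.2]
width: 0.0818
[ 3.000e-03  3.600e-02  4.153e+00  4.000e-03 -5.000e-03  1.100e-02]
```

```bash
python3 -m crank '0 0.02 0.8 0 0 0;0 0.02 1.7 0 0 0;0 0.02 2.6 0 0 0;0 0.02 3.3 0 0 0;0 0.02 3.8 0 0 0;0 0.02 4.1 0 0 0;0 0.02 4.15 0 0 0;0 0.02 4.15 0 0 0;0 0.02 4.15 0 0 0'; python3 -m crank '0 0 0 0 0 0;0 0 0 0 0 0;0 0 0 0 0 0;0 0 0 0 0 0;0 0 0 0 0 0;0 0 0 0 0 0;0 0 0 0 0 0' 10 50;  python3 -c "
from rig import *;s=read_state();print(s['tcp_pos'],s['ee_rot'])"; python3 -m crank '0 0 -0.3 0 0 0;0 0 -0.8 0 0 0;0 0 -1.6 0 0 0;0 0 -2.6 0 0 0;0 0 -3.6 0 0 0;0 0 -4.5 0 0 0;0 0 -4.5 0 0 0;0 0 -4.5 0 0 0'
python3 - <<'E'
from h import *
to(.5618,-.0622,.223,.2436)
E
```

```text
time: 53.25
tcp_pos: [0.6053, -0.3157, 0.0856]
ee_rot: [0.993, 0.122, 0.001, 0.001]
force: [-0.6, -1.1, 0.8]
width: 0.0819
time: 53.95
tcp_pos: [0.6048, -0.3157, 0.085]
ee_rot: [0.993, 0.121, 0.0, 0.001]
force: [-2.3, -1.4, 5.9]
width: 0.0535
[ 0.60482278 -0.31571374  0.085019  ] [9.92603172e-01 1.21401891e-01 4.73776354e-04 5.46967010e-04]
time: 54.75
tcp_pos: [0.6048, -0.3154, 0.2191]
ee_rot: [0.993, 0.122, 0.0, 0.0]
force: [0.2, 0.3, -2.9]
width: 0.0533
[ 6.440e-01 -8.535e+00 -1.340e-01  5.000e-03 -6.000e-03  1.000e-03]
```

```bash
python3 -m crank '0.05 -0.5 0 0 0 0;0.1 -1.4 0 0 0 0;0.2 -2.6 0 0 0 0;0.3 -3.9 0 0 0 0;0.4 -5.2 0 0 0 0;0.5 -6.5 0 0 0 0;0.58 -7.6 0 0 0 0;0.62 -8.3 0 0 0 0;0.625 -8.5 0 0 0 0;0.625 -8.505 0.8 0 0 0;0.625 -8.505 1.8 0 0 0;0.625 -8.505 2.8 0 0 0;0.625 -8.505 3.6 0 0 0;0.625 -8.505 4.1 0 0 0;0.625 -8.505 4.3 0 0 0;0.625 -8.505 4.35 0 0 0;0.625 -8.505 4.35 0 0 0;0.625 -8.505 4.35 0 0 0;0.625 -8.505 4.35 0 0 0'; python3 -c "
from h import *
to(.5614,-.0631,.0869,.2436)"
```

```text
time: 56.65
tcp_pos: [0.5619, -0.0633, 0.0895]
ee_rot: [0.993, 0.122, 0.001, 0.0]
force: [-0.5, -0.1, -2.8]
width: 0.0533
[-0.013 -0.01   0.087  0.005 -0.012  0.   ]
```

Lower, release and retreat to the same viewpoint as the first wrist look.

```bash
python3 -m crank '-0.01 -0.01 0.05 0 0 0;-0.01 -0.01 0.087 0 0 0;-0.01 -0.01 0.087 0 0 0;-0.01 -0.01 0.087 0 0 0;-0.01 -0.01 0.087 0 0 0'; python3 -m crank '0 0 0 0 0 0;0 0 0 0 0 0;0 0 0 0 0 0;0 0 0 0 0 0;0 0 -0.8 0 0 0;0 0 -1.8 0 0 0;0 0 -3 0 0 0;0 0 -4.5 0 0 0;0 0 -4.5 0 0 0;0 0 -4.5 0 0 0' 85
python3 - <<'E'
from h import *
to(.54,.07,.36,.17)
E
```

```text
time: 57.15
tcp_pos: [0.5612, -0.063, 0.087]
ee_rot: [0.993, 0.122, 0.001, 0.0]
force: [-2.9, 0.7, 4.9]
width: 0.0533
time: 58.15
tcp_pos: [0.5616, -0.0631, 0.2225]
ee_rot: [0.993, 0.121, 0.002, 0.001]
force: [0.1, -0.2, 0.0]
width: 0.085
[ 0.387 -4.473 -4.59   0.009 -0.023  0.527]
```

```bash
python3 -m crank '0.387 -4.473 -4.59 0 0 0.527;0.387 -4.473 -4.59 0 0 0.527;0.387 -4.473 -4.59 0 0 0.527;0.387 -4.473 -4.59 0 0 0.527;0.387 -4.473 -4.59 0 0 0.527;0.387 -4.473 -4.59 0 0 0.527;0.387 -4.473 -4.59 0 0 0.527;0.387 -4.473 -4.59 0 0 0.527;0.387 -4.473 -4.59 0 0 0.527'
python3 - <<'E'
from m import *
look("canister tin jar".split(),dict(canister=[.478,.0012,.17],tin=[.5614,-.0601,.2],jar=[.5432,.0861,.17]),"w7")
cv2.imwrite("pics/scene1.png",snapshot("scene"))
E
```

```text
time: 59.05
tcp_pos: [0.5398, 0.0692, 0.3568]
ee_rot: [0.996, 0.084, -0.001, 0.0]
force: [0.9, -0.1, 0.4]
width: 0.085
[0.5398 0.0693 0.3573]
canister 0.7 [0.4807 0.0022 0.17  ] iou 0.977
tin 0.71 [ 0.5621 -0.0633  0.2674] iou 0.933
jar 0.77 [0.5437 0.0846 0.17  ] iou 0.971
```

View pics/w7.png

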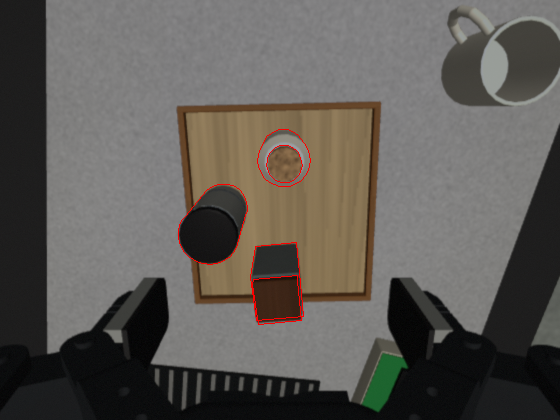

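View pics/scene1.png

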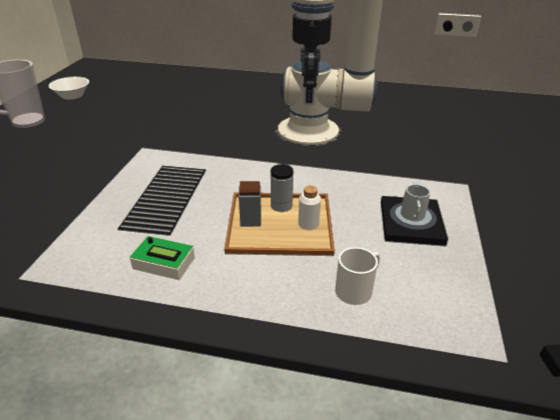

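All three containers are back within about 1 mm of their start fits. The jug is upright on the disc, and the mug and logger haven't moved.

```bash
python3 -c "
from rig import *
print(job_done())"
```

```text
the job is handed in; nothing more can be done
None
```

The job is done and handed in at about 59 s of the 141 s allowed. I stood the tin, canister and jar on the mat, set the jug on the warmer's disc, and put the three containers back on the tray.

**Containers:** the last wrist view, taken from the same viewpoint as the first, puts all three upright and within about 1 mm of their starting positions. The tin's angle read 0.267 rad against 0.239 rad at the start. The gripper kept the same angle throughout and that last tin fit was looser (overlap 0.93, against 0.97 at the start), so I take most of the difference as measuring noise.

**Jug:** measured about 2 mm from the disc's centre and standing upright.

**Everything else:** the mug and logger look unmoved in the last scene picture, and I did not re-measure them. The largest force in any move's end reading was about 7 N, and the gripper was open and clear of everything at the end.

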